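Feed a tray carrier into the tray sealer

ROBOT

A 6-joint arm with a two-finger parallel gripper is mounted at the origin on the work surface. World frame = base frame: x ahead of the robot, y to its left, z up, the work surface at z = 0. Lengths are in m, angles in rad, forces in N, time in s.
With the tool pointing down it reaches from about 0.35 to 0.975 m from the base axis. Payload 4.9 kg.
Tool frame: the origin (TCP) lies midway between the tips of the shut fingers; the grasp point (between the pads) lies 19 mm behind it (manip.pinch_z is the distance from the TCP to the grasp point, in m); z points along the fingers, y is the direction in which the jaws open and shut (so a half turn about z gives the same grasp; the last joint's range is limited). The gripper opens to 85 mm and grips with 20 to 120 N. Pads are 22 mm wide; open, the fingers measure 114 mm over their backs; the gripper's body (76 mm by 85 mm) begins 54 mm behind the grasp point. The pads swing forward as they close: fully open they stand 13 mm farther back than shut.
Start: joints at [1.027, 0.053, 1.613, -0, 1.476, -0.119], TCP at [0.258, 0.569, 0.231] pointing down, gripper open.
Joint ranges: [-3.01, 3.01], [-1.01, 2.22], [0.06, 2.58], [-1.02, 4.17], [0.09, 2.62], [-3.14, 3.14]. Speed limits (rad/s): [2.57, 2.57, 3.14, 3.14, 3.14, 3.14].

INTERFACE

Orientations are given as a unit quaternion [w, x, y, z].
In Python, from plant import manip gives the robot as it stands.
- The arm moves only by the tool drive_tool, never from a script. Its argument "commands" is text: rows parted by semicolons, each of 5 numbers parted by spaces: the finger opening in mm, from 0 to 85.4, then the shift along the tool's x, y, z in units of 30 mm (1.0 is 30 mm), then the turn about the tool's z in degrees. A call has exactly 8 rows; each row shifts and turns the commanded pose from where the row before left it, along the tool's axes as they then stand; what a row does not reach is not made up. A row lasts 1/8 s, in which the tool goes at most 62.5 mm and 10.7 degrees, less where a joint would pass 70% of its speed; a pose out of reach is approached as far as the arm can. A call is refused whole if a number of a shift passes 1 or a number of a turn 10.7, either way. A call with a gripper value outside its range is refused whole. The fingers move at their own pace and stop on an object; the grip force is fixed at half the most. Time passes only in rows, so rows that do not move let the fingers close, or fill a call up. It gives the time, the measured TCP pose, the force and the opening at its end, in the units of the state.
- manip.state(): the state, without advancing time (a new reading comes with each control period).
- manip.grab_frame(name): name is "scene" or "side" or "wrist"; returns the picture (384x512x3 uint8, red, green, blue); there is no depth.
- manip.camera_params(name): a dict with "fx", "fy", "cx", "cy" (pixels), "xyz" and "orientation" of the camera in the world. Camera axes: x right, y down, z forward; pixel columns grow to the right and rows downward; lengths in m; the calibration is good to about 2 mm. A picture is of the moment at which its call begins: read the wrist's pose just before it. camera_params takes no time and is no camera call; for the wrist camera it gives the pose at the moment of the call.
- manip.job_done(): hands the job in, once; it reports no verdict.
The state is a dict: "time": time; "joint_pos": joint angles; "joint_vel": joint speeds; "joint_efforts": joint torques, N m; "tool_pos": TCP position; "tool_rot": TCP orientation; "contact_force": force on the tool from outside, world axes, zero at the start; "ft_torque": the same for the moment, N m; "gripper_width": opening from 0.0 (shut) to 1.0 (fully open).
Only numpy, scipy, OpenCV 4.12 (cv2) and the standard library are available. Lean on these libraries where they do the work, as an engineer would, in place of code of your own. Each camera call takes 0.05 s, during which the arm holds its last target. There are 200 camera calls.

TASK

Feed the loaded tray carrier that lies askew on the sealer's shelf into the machine: square it up along the raised guide at the shelf's far edge and push it straight into the slot until it stops against the feed roller, lying flat with its long side along the guide. Only push it with the fingertips, never pick it up or tip it, and leave the other things on the bench where they are.

Things in the scene. Friction and masses are not known exactly. Their poses are not given: they have to be found in the camera images.
- sealer: White bench-top tray sealer, 390 mm wide, 280 deep, 262 tall, fixed, standing at the robot's left, its slot facing the robot's right. Origin: on the bench below the middle of the slot, in the plane of the front face. x points into the machine (roughly world +y), y along the front face towards the robot's side (roughly world -x), z up. The points shelf_end, guide and roller have the same axes.
- shelf_end (a point): On the feed shelf's top at the middle of its outer end, at (-300, 45, 48) mm in the sealer's frame. The level steel shelf, top 48 mm above the bench, runs from here to the slot and spans y = -75 to +165 mm in the sealer's frame.
- guide (a point): Foot of the guide's inner face, half-way along it, at (-150, -67, 48) mm in the sealer's frame. The guide is a steel flange 14 mm high along the far edge (sealer -y) of the shelf, from its outer end on into the slot; the carrier's long side is to lie along it.
- roller (a point): Where the roller's front stops the carrier: (45, 1, 59) mm in the sealer's frame, 45 mm inside the slot. The rubber roller is fixed and does not turn. The slot is 36 mm high and runs from the guide (y = -67) to y = +69 mm; on its near side a splayed lead-in flap, 14 mm high, reaches out to x = -22, y = +82 mm.
- carrier: Loaded tray carrier: flat dark grey silicone block 262 x 130 x 22 mm with a white-backed tray seated in its top (24 high in all), about 0.55 kg, loose on the feed shelf; its tail may overhang the outer end. Origin: centre of its underside; x along its length towards the slot, z up. Home along the guide its origin is at (-86, -2, 48) mm in the sealer's frame, axes parallel to it.
- carrier_nose (a point): middle of the carrier's leading end face, half-way up the silicone (11 mm above its underside); axes as the carrier's
- carrier_tail (a point): middle of the carrier's trailing end face, half-way up the silicone (11 mm above its underside); axes as the carrier's
- empty_carrier: bystander: the same silicone block without a tray (262 x 130 x 22 mm, open square pockets on top), lying on the bench to the right; origin at the centre of its underside
- round_bottle: bystander: clear round sample jar, diameter 56, 95 mm high, on the bench between the shelf and the robot; origin at the centre of its underside
- square_bottle: bystander: white square bottle with a screw cap, 56 x 56 x 100 mm, on the bench beyond the outer end of the shelf; origin at the centre of its underside
- dishes: bystander: stack of three flat round culture dishes, diameter 92, 45 mm high, on the bench beyond the outer end of the shelf; origin at the centre of its underside
- tweezers: bystander: steel tweezers 130 mm long, 6 high, lying on the bench between the shelf and the robot; origin near their middle
- funnel: bystander: steel filter funnel standing on its stem, diameter 52, 105 mm high; origin at the centre of its underside
- tall_bottle: bystander: white bottle, diameter 68, 150 mm high, on the bench at the robot's left, beside the sealer; origin at the centre of its underside

How it is judged:
By the outcome, as a careful person would: the job done as asked, in the order asked, and still so for the second after the job is handed in, with the robot touching nothing.
It also fails if it takes over 48 s, if anything falls off the work surface, if the arm or the gripper's body presses on something with over 40 N, if the wrist force passes 120 N, or if a joint passes its speed limit or range.

## Working session

There is one attempt and no reset: what is moved stays moved. The work goes in short steps, Python scripts to look and compute and a tool call to move; the robot and the scene stay as the last step left them, time stands still between calls to the robot, and variables do not carry over. Pictures are saved under pics/ and viewed, about 8 in all and at most 12, crops included, and the job is handed in when it is done.

Besides the shell and the picture viewer there is one more tool, called after "Emit:" as a command line: name --argument value ..., lists and objects as JSON in quotes. drive_tool: Moves the arm, as the interface text tells. Its arguments: {"type":"object","properties":{"commands":{"type":"string"}},"required":["commands"]}

```bash
mkdir -p pics; ls; cat > h.py <<'E'
from plant import manip
import numpy as np, cv2
from scipy.spatial.transform import Rotation as R
def rot(q): return R.from_quat([q[1],q[2],q[3],q[0]])
def ray(p,u,v,z):
    d=rot(p["orientation"]).apply([(u-p["cx"])/p["fx"],(v-p["cy"])/p["fy"],1]); o=np.array(p["xyz"])
    return o+d*(z-o[2])/d[2]
def proj(p,X):
    c=rot(p["orientation"]).inv().apply(np.array(X)-p["xyz"]); return c[0]/c[2]*p["fx"]+p["cx"],c[1]/c[2]*p["fy"]+p["cy"]
def save(n,f):
    im=manip.grab_frame(n); cv2.imwrite(f,im[:,:,::-1]); return im
E
python3 - <<'E'
from h import *
a=save("scene","pics/a.png");b=save("side","pics/b.png")
w=manip.camera_params("wrist");c=save("wrist","pics/c.png")
g=np.hstack([a,b])[:,:,::-1]
cv2.imwrite("pics/ab.png",cv2.resize(a[:,:,::-1],(800,600)))
cv2.imwrite("pics/b8.png",cv2.resize(b[:,:,::-1],(800,600)))
for n in("scene","side","wrist"):print(n,manip.camera_params(n))
s=manip.state();print(s)
E
```

```text
pics
scene {'fx': 472.3819028554514, 'fy': 472.3819028554514, 'cx': 256.19047664869515, 'cy': 190.79626909834073, 'xyz': array([1.1902447 , 0.4507235 , 1.40541936]), 'orientation': array([-0.12940419,  0.4379363 ,  0.85433159, -0.24816102])}
side {'fx': 396.7084342797392, 'fy': 396.7084342797392, 'cx': 256.82740554183874, 'cy': 192.1979113390567, 'xyz': array([ 0.04158728, -0.59485684,  0.93840494]), 'orientation': array([-0.31959458,  0.8870326 , -0.3106946 ,  0.12042148])}
wrist {'fx': 289.669129868854, 'fy': 289.669129868854, 'cx': 252.02526526477607, 'cy': 195.22333918285008, 'xyz': array([0.1893311 , 0.60164816, 0.37276388]), 'orientation': array([0.12734351, 0.83052558, 0.5362104 , 0.08055615])}
{'time': 0.15, 'joint_pos': array([ 1.02699321e+00,  5.32158027e-02,  1.61397606e+00, -6.70504104e-06,
        1.47600760e+00, -1.19023650e-01]), 'joint_vel': array([ 0.00166818, -0.00328975, -0.00456112,  0.00101175,  0.00124858,
        0.0004963 ]), 'joint_efforts': array([-6.39718528e-04, -3.94240344e+01, -3.70721912e+01, -2.19558046e-04,
        4.62342243e-03,  1.29129705e-05]), 'tool_pos': array([0.25733573, 0.56902927, 0.23034039]), 'tool_rot': array([-2.58254869e-04,  2.10796154e-01,  9.77529711e-01, -7.60768536e-04]), 'contact_force': array([0.56784458, 0.60082025, 0.58021325]), 'ft_torque': array([-0.01722742, -0.06973814,  0.059192  ]), 'gripper_width': 0.9991428367448985}
```

View pics/ab.png

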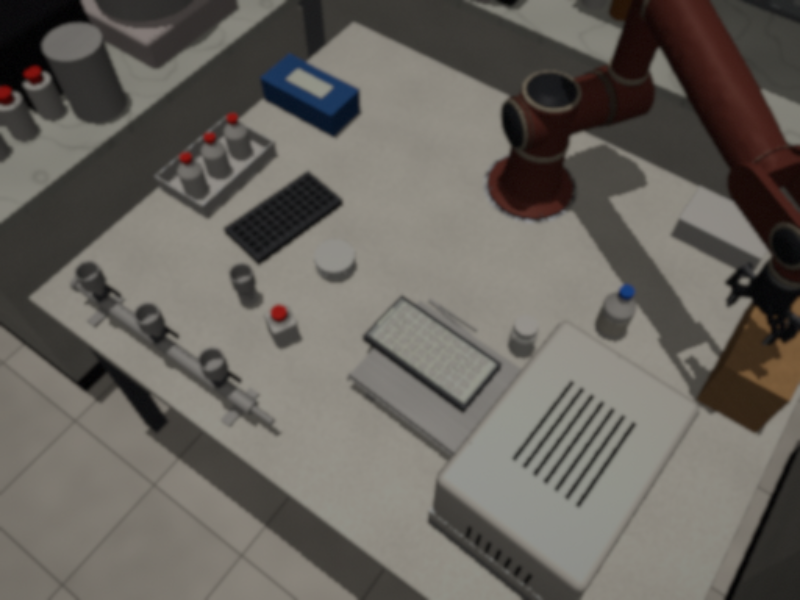

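View pics/b8.png

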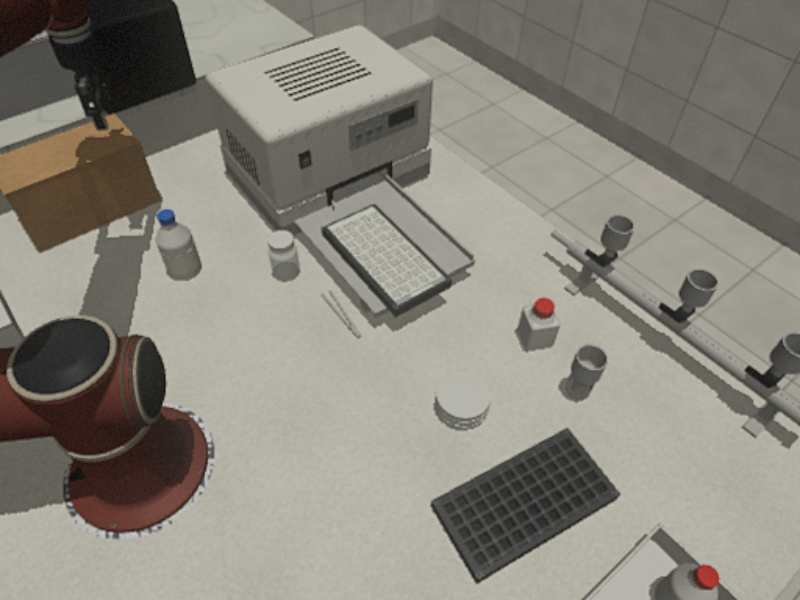

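The side view shows the carrier askew on the shelf: tail overhanging at about (425,292), nose at about (350,215), and the guide from (388,180) to (470,258). Next I'll zoom in on it.

```bash
python3 - <<'E'
from h import *
b=cv2.imread("pics/b.png");c=b[100:215,170:320]
cv2.imwrite("pics/b_z.png",cv2.resize(c,(780,598),interpolation=cv2.INTER_CUBIC))
p=manip.camera_params("side");q=manip.camera_params("scene")
k=1.5625
for n,P,u,v,z in [("c nose L",p,322,228,.07),("c nose R",p,377,206,.07),("tail R",p,450,277,.07),("tail L",p,398,303,.07),
 ("sc tail near",q,403,298,.07),("sc nose near",q,499,362,.07),("sc nose far",q,463,404,.07),("sc tail far",q,365,335,.07),("sc guide out",q,350,377,.062),("sc guide in",q,447,452,.062)
 ,("side guide out",p,472,258,.062),("side guide in",p,388,178,.062),("sc roof corner",q,563,322,.262),("sc roof corner far",q,437,485,.262)]:
  print(n,ray(P,u/k,v/k,z).round(3))
E
```

```text
c nose L [0.502 0.21  0.07 ]
c nose R [0.63  0.194 0.07 ]
tail R [ 0.617 -0.05   0.07 ]
tail L [ 0.5   -0.039  0.07 ]
sc tail near [ 0.492 -0.037  0.07 ]
sc nose near [0.504 0.211 0.07 ]
sc nose far [0.624 0.203 0.07 ]
sc tail far [ 0.613 -0.048  0.07 ]
sc guide out [ 0.705 -0.016  0.062]
sc guide in [0.722 0.231 0.062]
side guide out [ 0.69  -0.034  0.062]
side guide in [0.711 0.26  0.062]
sc roof corner [0.466 0.297 0.262]
sc roof corner far [0.847 0.281 0.262]
```

View pics/b_z.png

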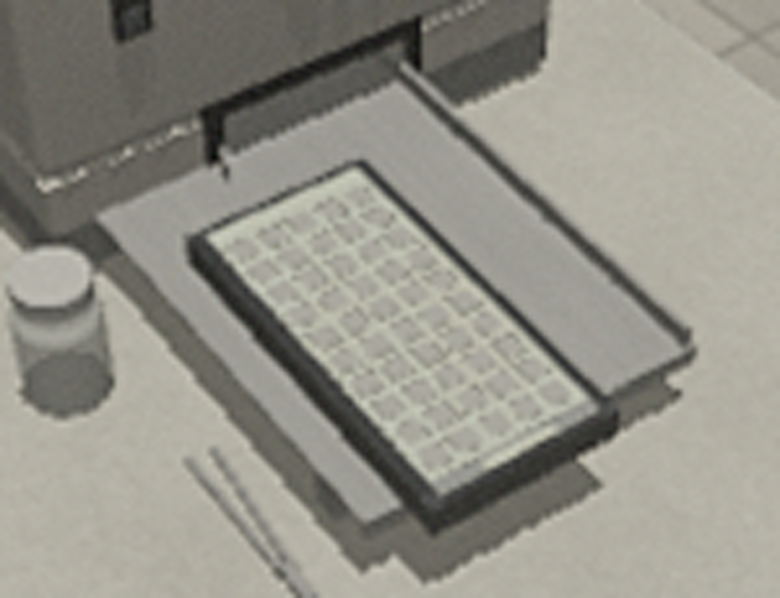

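The zoom shows the carrier's top corners at (192,240), (360,162), (617,408), (435,500). The guide top runs from (690,335) to (405,65), and the shelf's near edge from (100,217) to (365,525).

```bash
python3 - <<'E'
from h import *
p=manip.camera_params("side")
f=lambda u,v,z: ray(p,170+u/5.2,100+v/5.2,z)
G=[f(690,335,.062),f(405,65,.062)];S=[f(365,525,.048),f(100,217,.048)]
for n,L in(("guide",G),("near",S)):
  d=L[1]-L[0];print(n,np.round(L,3).tolist(),"len",np.linalg.norm(d).round(3),"angle of x-axis",np.degrees(np.arctan2(d[1],d[0])).round(1))
C=[f(*c,.07) for c in((192,240),(360,162),(617,408),(435,500))]
print(np.round(C,3).tolist(),[np.linalg.norm(C[i]-C[i-1]).round(3) for i in range(4)])
for a,b in((3,0),(2,1)):
  d=C[b]-C[a];print(np.degrees(np.arctan2(d[1],d[0])).round(1))
# guide and slot side post bottoms
print("post",f(405,62,.048),f(215,155,.048))
s=manip.state();print(rot(s["tool_rot"]).as_matrix().round(3))
E
```

```text
guide [[0.693, -0.033, 0.062], [0.715, 0.267, 0.062]] len 0.3 angle of x-axis 85.9
near [[0.462, -0.019, 0.048], [0.482, 0.28, 0.048]] len 0.3 angle of x-axis 86.2
[[0.504, 0.207, 0.07], [0.627, 0.201, 0.07], [0.615, -0.054, 0.07], [0.492, -0.043, 0.07]] [np.float64(0.251), np.float64(0.123), np.float64(0.256), np.float64(0.124)]
87.4
87.4
post [0.72722702 0.28308175 0.048     ] [0.57198739 0.28413797 0.048     ]
[[-0.911  0.412 -0.001]
 [ 0.412  0.911 -0.001]
 [ 0.    -0.002 -1.   ]]
```

Emit:
drive_tool --commands "85 0 0 0 -10.2; 85 0 0 0 -10.2; 85 -0.3 -1 0 0; 85 -0.3 -1 0 0; 85 -0.3 -1 0 0; 85 -0.3 -1 0 0; 85 -0.3 -1 0 0; 85 -0.3 -1 0 0"

```text
time: 1.15
tool_pos: [0.299, 0.385, 0.231]
tool_rot: [-0.0, 0.034, 0.999, -0.0]
contact_force: [-0.3, -0.5, -0.4]
gripper_width: 0.995
```

Emit:
drive_tool --commands "85 -0.3 -1 0 0; 85 -0.3 -1 0 0; 85 -0.3 -1 0 0; 85 -0.3 -1 0 0; 85 -0.3 -1 0 0; 85 -0.3 -1 0 0; 85 -0.9 -0.8 0.3 0; 85 -0.9 -0.8 0.3 0"

```text
time: 2.15
tool_pos: [0.3917, 0.1503, 0.2131]
tool_rot: [0.0, 0.034, 0.999, 0.0]
contact_force: [0.2, 0.3, -0.4]
gripper_width: 0.997
```

```bash
python3 - <<'E'
from h import *
s=manip.state();w=manip.camera_params("wrist");c=save("wrist","pics/w1.png")
cv2.imwrite("pics/w1b.png",cv2.resize(c[:,:,::-1],(800,600)))
import pickle;pickle.dump(w,open("w1.pkl","wb"))
print(s["time"],s["tool_pos"],rot(s["tool_rot"]).as_matrix().round(3),s["joint_pos"].round(2),s["contact_force"].round(1))
p=manip.camera_params("side")
for n,u,v in(("square",540,345),("funnel",578,395),("dishes",463,422),("round",285,275)):print(n,ray(p,u/1.5625,v/1.5625,0).round(3))
E
```

```text
2.15 [0.39166814 0.15031525 0.21313999] [[-0.998  0.069  0.001]
 [ 0.069  0.998  0.   ]
 [-0.001  0.    -1.   ]] [ 0.19 -0.47  2.09  0.    1.52 -1.31] [ 0.2  0.3 -0.4]
square [ 0.682 -0.238  0.   ]
funnel [ 0.654 -0.354  0.   ]
dishes [ 0.459 -0.267  0.   ]
round [0.402 0.206 0.   ]
```

View pics/w1b.png

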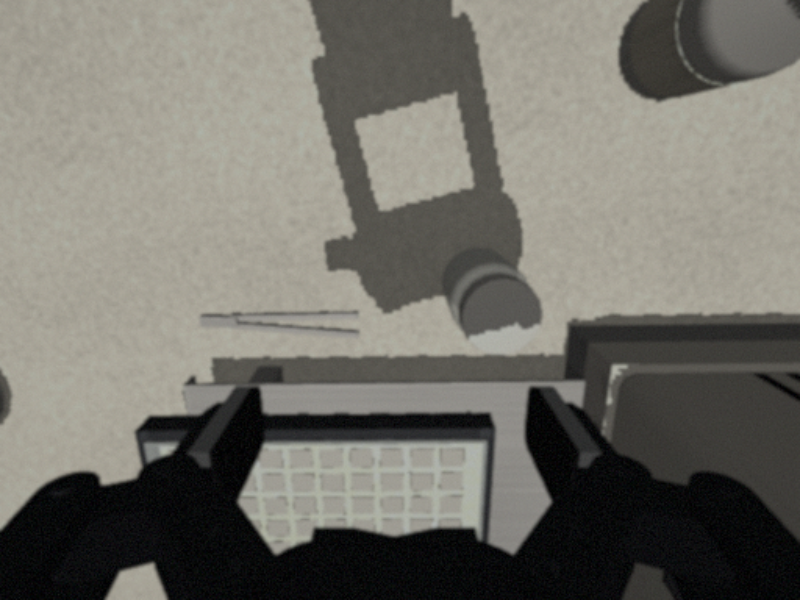

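The wrist view shows the carrier's near face: top edge from (148,430) to (492,428) and bottom edge near row 416. The shelf's near edge runs from (188,383) to (583,380).

```bash
cat >> h.py <<'E'
O=np.array([.647,.270]);A=np.radians(86.);ex=np.array([np.cos(A),np.sin(A)]);ey=np.array([-ex[1],ex[0]])
def S(X): d=np.array(X)[:2]-O; return (np.array([d@ex,d@ey])*1000).round(1)
E
python3 - <<'E'
from h import *
import pickle;w=pickle.load(open("w1.pkl","rb"));k=1.5625
for n,u,v,z in(("near top tail",148,430,.07),("near top nose",492,428,.07),("near bot tail",140,417,.048),("near bot nose",492,414,.048),("shelf",188,383,.048),("shelf in",583,380,.048),("roof/front",610,370,.262)):
  X=ray(w,u/k,v/k,z);print(n,X.round(3),S(X))
print(S(manip.state()["tool_pos"]))
E
```

```text
near top tail [ 0.488 -0.034  0.07 ] [-314.1  137.2]
near top nose [0.504 0.215 0.07 ] [-65.3 139.2]
near bot tail [ 0.49  -0.052  0.048] [-332.1  134.5]
near bot nose [0.506 0.219 0.048] [-60.6 137.5]
shelf [ 0.464 -0.009  0.048] [-291.1  163.6]
shelf in [0.481 0.287 0.048] [  5.8 166.5]
roof/front [0.365 0.202 0.262] [-87.3 276.9]
[-139.6  244.8]
```

Emit:
drive_tool --commands "85 -0.87 -0.65 0 0; 85 -0.87 -0.65 0 0; 85 -0.87 -0.65 0 0; 85 0 0 1 0; 85 0 0 1 0; 85 0 0 1 0; 85 0 0 1 0; 85 0 0 0.7 0"

```text
time: 3.2
tool_pos: [0.4641, 0.0876, 0.0704]
tool_rot: [-0.001, 0.034, 0.999, -0.0]
contact_force: [-0.1, 0.3, 0.8]
gripper_width: 0.994
```

Emit:
drive_tool --commands "85 0 0 0.15 0; 85 0 0 0.15 0; 85 0 0 0.15 0; 85 0 0 0.15 0; 85 0 0 0.1 0; 85 0 0 0.1 0; 85 0 0 0 0; 85 0 0 0 0"

```text
time: 4.2
tool_pos: [0.4653, 0.0875, 0.0484]
tool_rot: [0.0, 0.034, 0.999, 0.0]
contact_force: [0.8, -0.8, 0.3]
gripper_width: 0.992
```

```bash
python3 - <<'E'
from h import *
s=manip.state();print(s["tool_pos"],S(s["tool_pos"]),s["contact_force"])
b=save("side","pics/b2.png");cv2.imwrite("pics/b2z.png",cv2.resize(b[100:215,150:300,::-1],(780,598),interpolation=cv2.INTER_CUBIC))
E
```

```text
[0.46534008 0.08753897 0.04838177] [-194.7  168.5] [ 0.81424078 -0.76011425  0.28385932]
```

View pics/b2z.png

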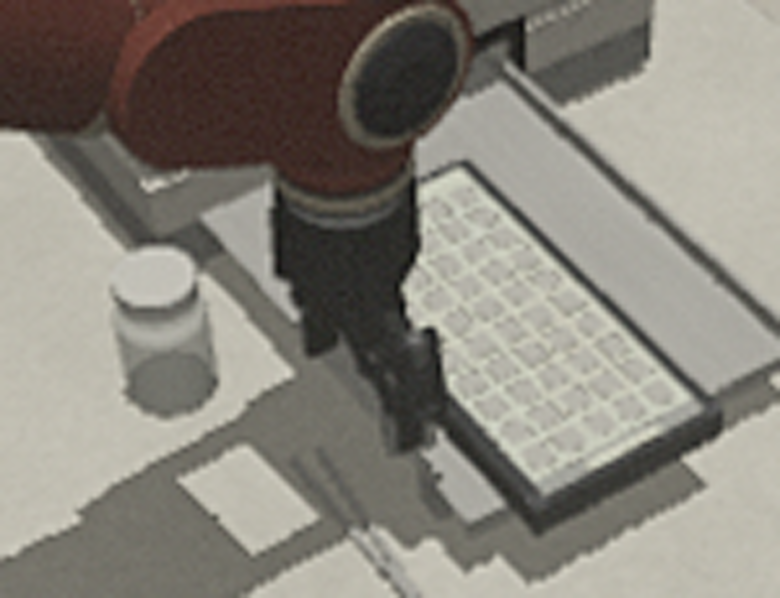

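Emit:
drive_tool --commands "85 0 0 0.13 0; 85 -0.3 0 0 0; 85 -0.3 0 0 0; 85 -0.3 0 0 0; 85 -0.3 0 0 0; 85 -0.3 0 0 0; 85 -0.3 0 0 0; 85 -0.3 0 0 0"

```text
time: 5.25
tool_pos: [0.5286, 0.0831, 0.0443]
tool_rot: [-0.0, 0.034, 0.999, -0.0]
contact_force: [-4.0, 1.1, 1.7]
gripper_width: 0.996
```

Emit:
drive_tool --commands "85 -0.15 0 0 0; 85 -0.15 0 0 0; 85 -0.15 0 0 0; 85 -0.1 0 0 0; 85 -0.1 0 0 0; 85 -0.1 0 0 0; 85 0 0 0 0; 85 0 0 0 0"

```text
time: 6.25
tool_pos: [0.5512, 0.0816, 0.0446]
tool_rot: [0.001, 0.034, 0.999, -0.0]
contact_force: [-1.3, -1.1, -0.4]
gripper_width: 0.993
```

Emit:
drive_tool --commands "85 -0.06 0 0 0; 85 -0.06 0 0 0; 85 -0.06 0 0 0; 85 -0.06 0 0 0; 85 0 0 0 0; 85 0 0 0 0; 85 0 0 0 0; 85 0 0 0 0"

```text
time: 7.25
tool_pos: [0.5582, 0.0811, 0.0445]
tool_rot: [0.001, 0.034, 0.999, 0.0]
contact_force: [0.2, -0.8, 0.2]
gripper_width: 0.994
```

```bash
python3 - <<'E'
from h import *
s=manip.state();print(s["tool_pos"],S(s["tool_pos"]),s["contact_force"])
b=save("side","pics/b3.png");cv2.imwrite("pics/b3z.png",cv2.resize(b[100:215,170:320,::-1],(780,598),interpolation=cv2.INTER_CUBIC))
E
```

```text
[0.55816323 0.08112454 0.04449035] [-194.6   75.4] [ 0.24361287 -0.8325736   0.2159124 ]
```

View pics/b3z.png

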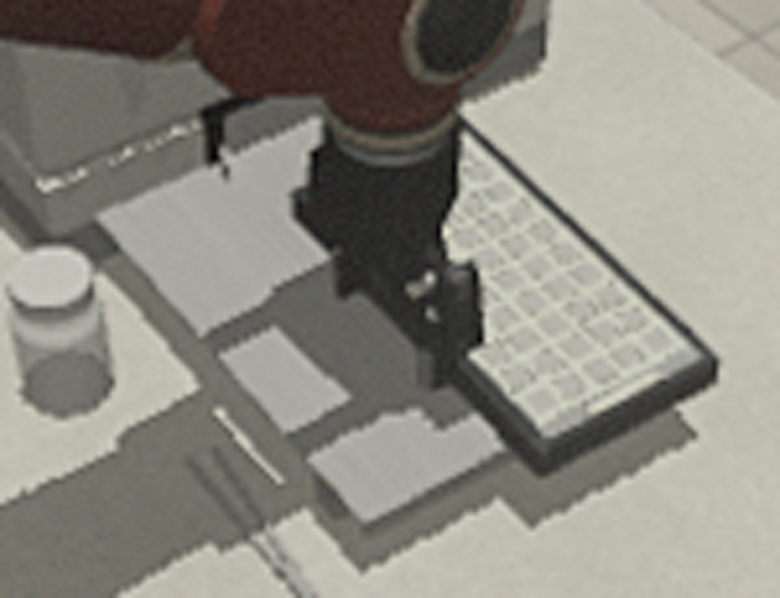

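The carrier is now at the guide or very close, its far side hiding the flange. I'll creep forward until the force rises.

Emit:
drive_tool --commands "85 -0.05 0 0 0; 85 0 0 0 0; 85 -0.05 0 0 0; 85 0 0 0 0; 85 -0.05 0 0 0; 85 0 0 0 0; 85 0 0 0 0; 85 0 0 0 0"

```text
time: 8.3
tool_pos: [0.5592, 0.0809, 0.0439]
tool_rot: [-0.004, 0.034, 0.999, -0.0]
contact_force: [-13.5, -0.1, 9.6]
gripper_width: 0.994
```

Emit:
drive_tool --commands "85 0.4 0 0 0; 85 0 0 -1 0; 85 0 0 -1 0; 85 0 0 -1 0; 85 -0.7 -0.95 0 0; 85 -0.7 -0.95 0 0; 85 -0.7 -0.95 0 0; 85 -0.7 -0.95 0 0"

```text
time: 9.3
tool_pos: [0.6273, -0.039, 0.1346]
tool_rot: [0.001, 0.035, 0.999, -0.0]
contact_force: [0.9, -0.1, 0.2]
gripper_width: 0.999
```

Emit:
drive_tool --commands "85 0 -0.8 0 0; 85 0 -0.8 0 0; 85 0 0 0 10.7; 85 0 0 0 10.7; 85 0 0 0 10.7; 85 0 0 0 10.7; 85 0 0 0 10.7; 85 0 0 0 10.7"

```text
time: 10.3
tool_pos: [0.6234, -0.0859, 0.1345]
tool_rot: [0.001, 0.563, 0.827, 0.0]
contact_force: [-0.4, 0.5, 0.6]
gripper_width: 0.996
```

Emit:
drive_tool --commands "85 0 0 0 10.7; 85 0 0 0 10.7; 85 0 0 0 4.4; 85 0 0 0 0; 85 0 0 0 0; 85 0 0 0 0; 85 0 0 0 0; 85 0 0 0 0"

```text
time: 11.3
tool_pos: [0.623, -0.0857, 0.1344]
tool_rot: [0.0, 0.731, 0.682, 0.0]
contact_force: [0.9, 0.8, -0.4]
gripper_width: 0.998
```

```bash
python3 - <<'E'
from h import *
s=manip.state();w=manip.camera_params("wrist");c=save("wrist","pics/w2.png")
cv2.imwrite("pics/w2b.png",cv2.resize(c[:,:,::-1],(800,600)))
import pickle;pickle.dump(w,open("w2.pkl","wb"))
print(s["time"],s["tool_pos"],S(s["tool_pos"]),rot(s["tool_rot"]).as_matrix().round(3),s["contact_force"].round(1))
b=save("side","pics/b4.png");cv2.imwrite("pics/b4z.png",cv2.resize(b[90:250,170:380,::-1],(788,600),interpolation=cv2.INTER_CUBIC))
E
```

```text
11.3 [ 0.62297186 -0.08571796  0.13441805] [-356.5   -0.8] [[ 0.069  0.998  0.   ]
 [ 0.998 -0.069 -0.   ]
 [-0.     0.    -1.   ]] [ 0.9  0.8 -0.4]
```

View pics/w2b.png

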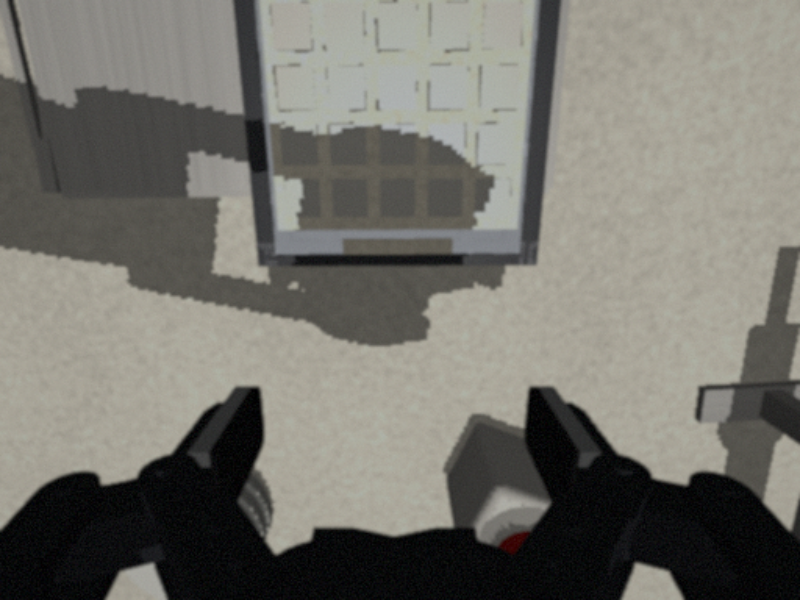

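The wrist view shows the tail edge at row 262, from column 262 to 537, roughly parallel to the tool. The square bottle's cap appears at about (515,540), so I'll check the clearance to it.

```bash
python3 - <<'E'
from h import *
import pickle;w=pickle.load(open("w2.pkl","rb"));k=1.5625
for n,u,v,z in(("tail near",262,262,.07),("tail far",537,262,.07),("near fwd",240,0,.07),("far fwd",562,0,.07),("cap",515,545,.1),("shoulder corner",485,415,.0),("left base",448,468,0),("shelf near end",45,190,.048)):
  X=ray(w,u/k,v/k,z);print(n,X.round(3),S(X))
E
```

```text
tail near [ 0.565 -0.048  0.07 ] [-323.2   59.3]
tail far [ 0.693 -0.057  0.07 ] [-323.   -68.5]
near fwd [0.573 0.057 0.07 ] [-217.8   59. ]
far fwd [0.7   0.048 0.07 ] [-217.6  -68.3]
cap [ 0.677 -0.191  0.1  ] [-458.1  -61.7]
shoulder corner [ 0.681 -0.179  0.   ] [-445.9  -65.4]
left base [ 0.654 -0.221  0.   ] [-489.4  -41.3]
shelf near end [ 0.458 -0.01   0.048] [-292.1  169.4]
```

Emit:
drive_tool --commands "85 0 0 1 0; 85 0 0 1 0; 85 0 0 0.7 0; 85 0 0 0.3 0; 85 0.25 0 0 0; 85 0.25 0 0 0; 85 0.25 0 0 0; 85 0.25 0 0 0"

```text
time: 12.4
tool_pos: [0.6257, -0.0563, 0.0458]
tool_rot: [0.001, 0.731, 0.683, -0.0]
contact_force: [-0.7, -5.0, 3.9]
gripper_width: 0.996
```

Emit:
drive_tool --commands "85 0.25 0 0 0; 85 0.25 0 0 0; 85 0.25 0 0 0; 85 0.25 0 0 0; 85 0.2 0 0 0; 85 0.2 0 0 0; 85 0.2 0 0 0; 85 0.2 0 0 0"

```text
time: 13.4
tool_pos: [0.6293, -0.0025, 0.0456]
tool_rot: [0.001, 0.731, 0.683, -0.0]
contact_force: [-1.6, -4.7, 3.5]
gripper_width: 0.995
```

Emit:
drive_tool --commands "85 0.2 0 0 0; 85 0.2 0 0 0; 85 0.15 0 0 0; 85 0.15 0 0 0; 85 0.15 0 0 0; 85 0.1 0 0 0; 85 0.1 0 0 0; 85 0.1 0 0 0"

```text
time: 14.4
tool_pos: [0.6314, 0.032, 0.0453]
tool_rot: [0.001, 0.731, 0.683, -0.0]
contact_force: [-1.9, -5.9, 4.6]
gripper_width: 0.995
```

```bash
python3 - <<'E'
from h import *
s=manip.state();w=manip.camera_params("wrist");c=save("wrist","pics/w3.png")
cv2.imwrite("pics/w3b.png",cv2.resize(c[:,:,::-1],(800,600)))
print(s["time"],S(s["tool_pos"]),s["contact_force"].round(1))
E
```

```text
14.4 [-238.5   -1.1] [-1.9 -5.9  4.6]
```

View pics/w3b.png

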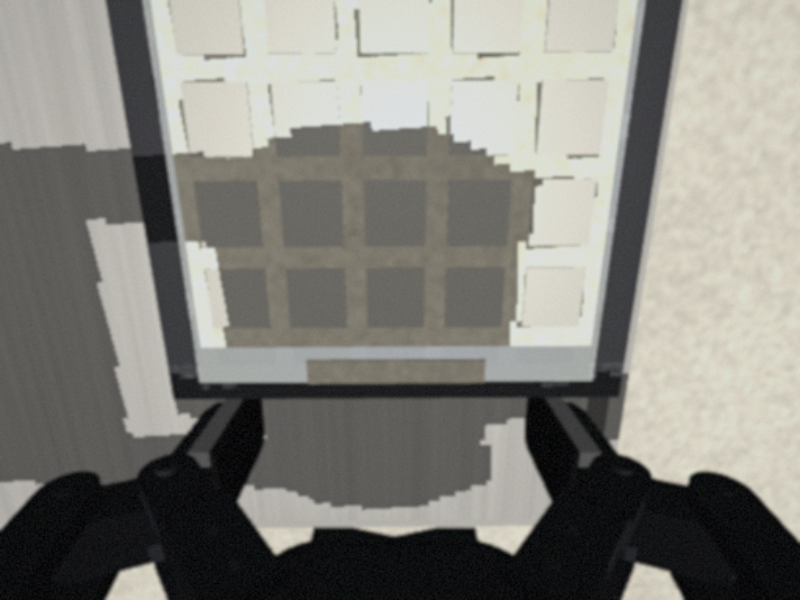

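The carrier is square and moving freely: its tail edge spans (172,395) to (625,395), with both fingers on it. About 10 mm remains, so I'll creep on to the roller.

Emit:
drive_tool --commands "85 0.07 0 0 0; 85 0.07 0 0 0; 85 0.07 0 0 0; 85 0.05 0 0 0; 85 0.05 0 0 0; 85 0 0 0 0; 85 0 0 0 0; 85 0 0 0 0"

```text
time: 15.45
tool_pos: [0.632, 0.0415, 0.0448]
tool_rot: [0.0, 0.731, 0.682, -0.0]
contact_force: [-0.8, -6.3, 4.0]
gripper_width: 0.994
```

Emit:
drive_tool --commands "85 0.04 0 0 0; 85 0 0 0 0; 85 0.04 0 0 0; 85 0 0 0 0; 85 0 0 0 0; 85 0 0 0 0; 85 0 0 0 0; 85 0 0 0 0"

```text
time: 16.45
tool_pos: [0.632, 0.044, 0.0446]
tool_rot: [0.0, 0.731, 0.682, -0.0]
contact_force: [-1.6, -4.5, 3.9]
gripper_width: 0.995
```

Emit:
drive_tool --commands "85 0.04 0 0 0; 85 0 0 0 0; 85 0.04 0 0 0; 85 0 0 0 0; 85 0.04 0 0 0; 85 0 0 0 0; 85 0 0 0 0; 85 0 0 0 0"

```text
time: 17.45
tool_pos: [0.6321, 0.0478, 0.0444]
tool_rot: [-0.0, 0.731, 0.682, -0.0]
contact_force: [-1.2, -5.4, 2.7]
gripper_width: 0.997
```

Emit:
drive_tool --commands "85 0.04 0 0 0; 85 0 0 0 0; 85 0.04 0 0 0; 85 0 0 0 0; 85 0.04 0 0 0; 85 0 0 0 0; 85 0 0 0 0; 85 0 0 0 0"

```text
time: 18.45
tool_pos: [0.6323, 0.0511, 0.0444]
tool_rot: [0.0, 0.731, 0.682, -0.0]
contact_force: [-1.9, -5.3, 3.6]
gripper_width: 0.996
```

Emit:
drive_tool --commands "85 0.04 0 0 0; 85 0 0 0 0; 85 0.04 0 0 0; 85 0 0 0 0; 85 0.04 0 0 0; 85 0 0 0 0; 85 0 0 0 0; 85 0 0 0 0"

```text
time: 19.45
tool_pos: [0.6324, 0.0515, 0.0444]
tool_rot: [0.002, 0.73, 0.683, -0.003]
contact_force: [-3.0, -15.2, 5.0]
gripper_width: 0.995
```

```bash
python3 - <<'E'
from h import *
s=manip.state();print(s["time"],S(s["tool_pos"]),s["contact_force"].round(1))
b=save("side","pics/b5.png");cv2.imwrite("pics/b5z.png",cv2.resize(b[90:210,170:330,::-1],(800,600),interpolation=cv2.INTER_CUBIC))
E
```

```text
19.45 [-219.    -0.7] [ -3.  -15.2   5. ]
```

View pics/b5z.png

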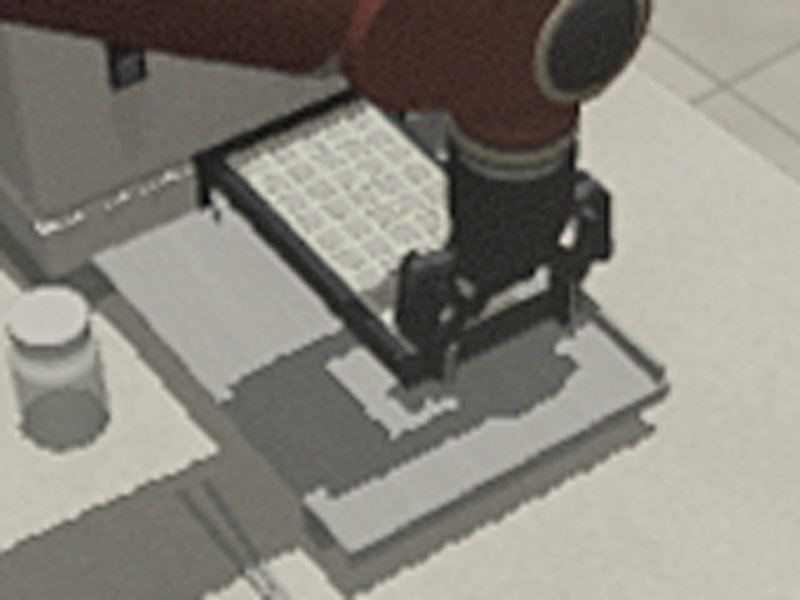

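The force rose to 15 N while motion stopped, with the nose inside the slot and the carrier square. One more small press will confirm the stop, then I'll back off and lift away.

Emit:
drive_tool --commands "85 0.05 0 0 0; 85 0 0 0 0; 85 0.05 0 0 0; 85 0 0 0 0; 85 0 0 0 0; 85 0 0 0 0; 85 0 0 0 0; 85 0 0 0 0"

```text
time: 20.5
tool_pos: [0.6325, 0.0516, 0.0445]
tool_rot: [0.004, 0.73, 0.683, -0.005]
contact_force: [-3.9, -24.3, 5.7]
gripper_width: 0.994
```

Emit:
drive_tool --commands "85 -0.3 0 0 0; 85 -0.5 0 0 0; 85 -0.5 0 0 0; 85 0 0 -1 0; 85 0 0 -1 0; 85 0 0 -1 0; 85 0 0 -1 0; 85 0 0 0 0"

```text
time: 21.5
tool_pos: [0.6321, 0.0188, 0.1678]
tool_rot: [0.002, 0.731, 0.682, 0.002]
contact_force: [0.9, 0.4, -0.1]
gripper_width: 0.996
```

Emit:
drive_tool --commands "85 -1 -1 0 0; 85 -1 -1 0 0; 85 -1 -1 0 0; 85 0 -1 0 0; 85 0 -1 0 0; 85 0 0 0 0; 85 0 0 0 0; 85 0 0 0 0"

```text
time: 22.5
tool_pos: [0.4749, -0.0605, 0.1641]
tool_rot: [-0.0, 0.731, 0.682, -0.0]
contact_force: [0.1, -0.5, -0.5]
gripper_width: 0.997
```

```bash
python3 - <<'E'
from h import *
s=manip.state();print(s["time"],s["tool_pos"],S(s["tool_pos"]),s["contact_force"].round(1))
b=save("side","pics/b6.png");cv2.imwrite("pics/b6z.png",cv2.resize(b[90:210,170:330,::-1],(800,600),interpolation=cv2.INTER_CUBIC))
save("scene","pics/a6.png")
E
```

```text
22.5 [ 0.4748521  -0.06047285  0.16414056] [-341.7  148.7] [ 0.1 -0.5 -0.5]
```

View pics/b6z.png

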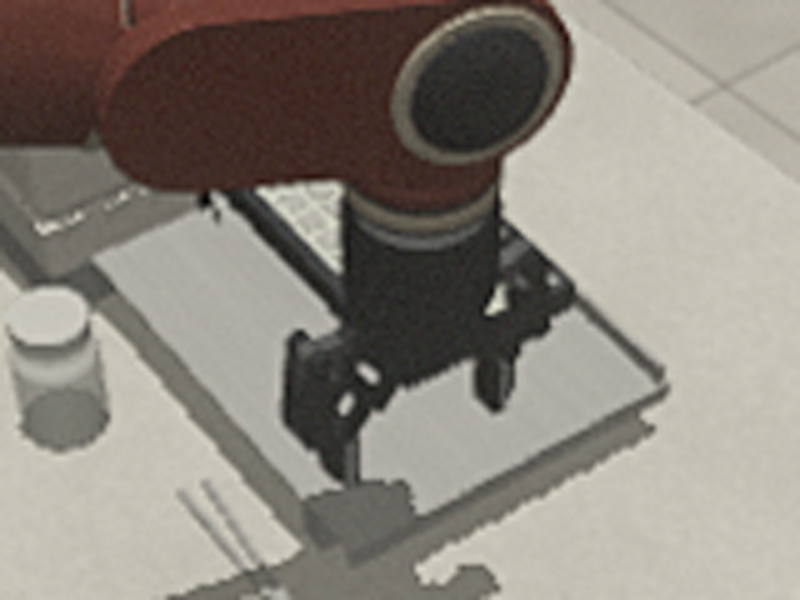

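The arm still hides the carrier. I'll pull back further, clear of the view, and check once more.

Emit:
drive_tool --commands "85 -0.8 -0.5 -0.5 0; 85 -0.8 -0.5 -0.5 0; 85 -0.8 -0.5 -0.5 0; 85 -0.8 -0.5 -0.5 0; 85 -0.8 -0.4 0 0; 85 -0.8 -0.4 0 0; 85 0 0 0 0; 85 0 0 0 0"

```text
time: 23.6
tool_pos: [0.381, -0.198, 0.2243]
tool_rot: [-0.0, 0.731, 0.682, 0.0]
contact_force: [-0.7, 0.1, -0.5]
gripper_width: 0.995
```

```bash
python3 - <<'E'
from h import *
s=manip.state();print(s["time"],s["tool_pos"],s["contact_force"].round(1))
b=save("side","pics/b7.png");a=save("scene","pics/a7.png")
z=lambda i:cv2.resize(i[:,:,::-1],(400,600),interpolation=cv2.INTER_CUBIC)
cv2.imwrite("pics/ab7.png",np.hstack([z(b[90:210,220:300]),z(a[185:335,215:315])]))
E
```

```text
23.6 [ 0.38097911 -0.19801454  0.22434478] [-0.7  0.1 -0.5]
```

View pics/ab7.png

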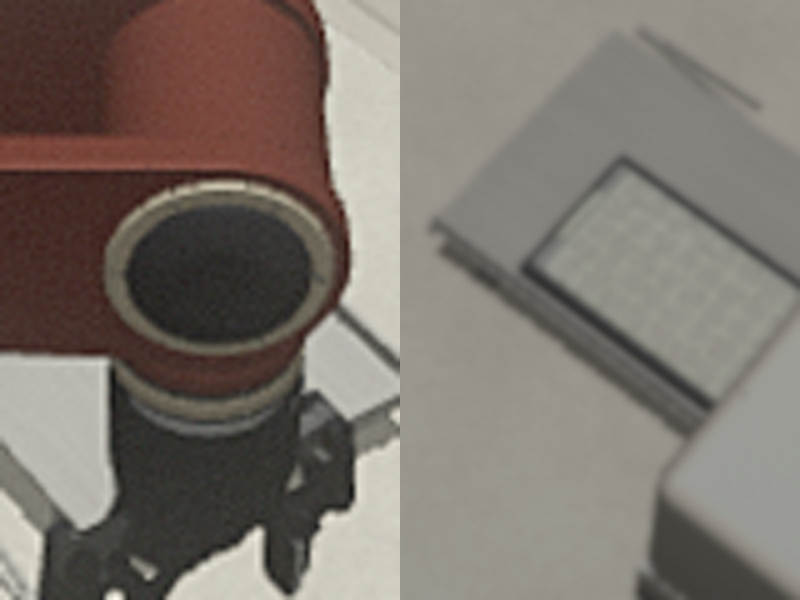

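The scene crop shows the carrier flat along the guide: tail corners at (622,157) and (525,265), near side running to (800,275). The shelf's outer corners are at (620,35) and (435,225).

```bash
python3 - <<'E'
from h import *
q=manip.camera_params("scene");f=lambda u,v,z:S(ray(q,215+(u-400)/4,185+v/4,z))
for n,u,v,z in(("tail near",622,157,.07),("tail far",525,265,.07),("near fwd",800,275,.07),("far fwd",712,408,.07),("shelf near",620,33,.048),("guide out",435,223,.062),("guide in",690,418,.062)):print(n,f(u,v,z))
E
```

```text
tail near [-204.5   60.4]
tail far [-202.9  -61.8]
near fwd [-34.1  67.7]
far fwd [-21.  -61.8]
shelf near [-287.6  162.2]
guide out [-283.6  -76.7]
guide in [-30.3 -75.6]
```

```bash
python3 -c "
from plant import manip
print(manip.job_done())"
```

```text
the job is handed in; nothing more can be done
None
```

The carrier is in the slot, stopped against the feed roller, and square along the guide. I handed the job in at about 24 s, with the robot clear of everything.

I pushed it sideways onto the guide with the open fingertips until the guide stopped it at about 13 N. I then pushed its tail straight in with both fingertips until it stopped dead at about 24 N, and backed off.

- **Depth:** the last scene picture puts the tail 80–83 mm from the shelf's outer end; home should be 83 mm.
- **Squareness:** the tail's two corners agree within 2 mm. The far long side is parallel to the guide. The near side, read from blurred pixels, came out about 2° off, which I put down to the blur.
- **Disagreement:** my first estimate of the sealer's position along the push direction was about 8–10 mm off, so the stop came that much later than predicted. Measured from the shelf's end, it matches home.
- **Not checked:** the last side view was blocked by the arm, so the depth and squareness checks rest on the scene camera alone. I did not measure the other items' positions again, but no unexpected force showed up at any step.

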